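# Open the ratchet-clamped bench steriliser

### The arm

A 7-joint arm with a two-finger parallel gripper is mounted at the origin on the work surface. World frame = base frame: x ahead of the robot, y to its left, z up, the work surface at z = 0. Lengths are in mm, angles in rad, forces in N, time in s.
With the tool pointing down it reaches from about 400 to 875 mm from the base axis. Payload 4.4 kg.
Tool frame: the origin (TCP) lies midway between the tips of the shut fingers; the grasp point (between the pads) lies 19 mm behind it (ctrl.grip_point_offset is the distance from the TCP to the grasp point, in mm); z points along the fingers, x is the direction in which the jaws open and shut, and the axes are right-handed (so a half turn about z gives the same grasp; the last joint's range is limited). The gripper opens to 85 mm and grips with 20 to 120 N. Pads are 22 mm wide; open, the fingers measure 114 mm over their backs; the gripper's body (76 mm by 85 mm) begins 54 mm behind the grasp point. The pads swing forward as they close: fully open they stand 13 mm farther back than shut.
Start: joints at [1.206, 0.628, 0.038, 1.517, -0.027, 0.996, -0.02], TCP at [191.371, -621.205, 231.313] pointing down, gripper open.
Joint ranges: [-3.06, 3.06], [-0.37, 2.12], [-1.25, 1.32], [0.18, 2.47], [-1.1, 4.24], [0.23, 1.98], [-2.94, 2.94]. Speed limits (rad/s): [2.57, 2.57, 3.14, 3.14, 3.14, 3.14, 3.14].

### API

Orientations are given as [roll, pitch, yaw] about the fixed x, y, z axes, in that order (R = Rz(yaw) Ry(pitch) Rx(roll)).
In Python, from cell import ctrl, viewer gives the robot as it stands.
- The arm moves only by the tool apply_moves, never from a script. Its argument "series" is a list that holds one entry, the list of rows, each a list of 6 numbers: the shift along the tool's x, y, z normalised to -1 to 1, where 1 is 50 mm, then the turn, a rotation vector about the tool's x, y, z normalised to -1 to 1, where 1 is 6 degrees. In form: [[[tx, ty, tz, rx, ry, rz], ...]]. A call has exactly 5 rows; each row shifts and turns the commanded pose from where the row before left it, along the tool's axes as they then stand; what a row does not reach is not made up. A row lasts 1/8 s, in which the tool goes at most 62.5 mm and 10.7 degrees, less where a joint would pass 70% of its speed; a pose out of reach is approached as far as the arm can. A call with a number of a shift or a turn outside -1 to 1 is refused whole. A call with a gripper value outside its range is refused whole. "claw" is the gripper command: -1 is shut, 1 is fully open, values between are in proportion, set as the call begins (left out, the last holds). The fingers move at their own pace and stop on an object; the grip force is fixed at half the most. Time passes only in rows, so rows that do not move let the fingers close, or fill a call up. It gives the time, the measured TCP pose, the force and the opening at its end, in the units of the state.
- ctrl.read_state(): the state, without advancing time (a new reading comes with each control period).
- viewer.get_image(name): name is "scene" or "top" or "wrist"; returns the picture (400x640x3 uint8, blue, green, red); there is no depth.
- viewer.camera_info(name): a dict with "K" (3x3 intrinsics, pixels), "R" (3x3) and "t" (3): a world point X has camera coordinates R X + t. Camera axes: x right, y down, z forward; pixel columns grow to the right and rows downward; lengths in mm; the calibration is good to about 2 mm. A picture is of the moment at which its call begins: read the wrist's pose just before it. camera_info takes no time and is no camera call; for the wrist camera it gives the pose at the moment of the call.
- ctrl.finish_job(): hands the job in, once; it reports no verdict.
Trained networks look in the newest picture that a camera, given by its name, has taken for a name from the list of things; names that differ only in an ending like _2 or _b are one class to them, and where a whole thing is asked for, a point or a joint stands for the part that bears it (a point fixed in the world has none). Each returns a list of dicts, best first, with "score" (0 to 1); they miss things now and then, are a little off and sometimes report something else, mostly with a low value. They report only what shows in the picture. A call takes as long as a camera call. They do not tell look-alikes from the thing itself.
- viewer.find_in(camera, label): "location" ([column, row] as shares, 0 to 1, of the picture: columns of its width, rows of its height, amid what is visible of it).
The state is a dict: "clock": time; "qpos": joint angles; "qd": joint speeds; "tau": joint torques, N m; "eef_pos": TCP position; "tool_rot": TCP orientation; "force": force on the tool from outside, world axes, zero at the start; "torque": the same for the moment, N m; "width": finger opening in mm.
Only numpy, scipy, OpenCV 4.12 (cv2) and the standard library are available. Lean on these libraries where they do the work, as an engineer would, in place of code of your own. Each camera call takes 0.05 s, during which the arm holds its last target. There are 200 camera calls.

### The job

The steriliser on the bench is cold and vented, so open it: its ratchet wrench is still set to tighten, so flip the wrench's pawl lever over to its other stop and work the wrench counter-clockwise (seen from above) until the spindle foot is lifted clear of the lid, then swing the clamp bridge well aside. Lift the lid off by its round boss, keep it level, and set it down gently, right way up and wholly on the black rubber mat; leave everything else on the bench where it stands.

Things in the scene. Friction and masses are not known exactly. Their poses are not given: they have to be found in the camera images.
- steriliser: Fixed stainless pot, 140 mm diameter, rim 100 mm high; origin at the centre of its underside on the bench, z up. A clamp bridge lies across its lid along its own x axis, from a pivot pillar (22 mm diameter, 195 mm high) at x = +100 mm, on the side away from the robot, to a keeper at x = -88 mm. A gauge sticks out low on its far right side, below 95 mm.
- keeper (a point): Top of the dark steel keeper, a bracket on the pot that the bridge's free end lies under: 20 mm long along the bridge, post 12 mm thick on the steriliser's -y side of the bridge, its lip reaching over the bar. This point is in the middle of the lip's top, 187 mm above the bench. It is open towards +y.
- vent_riser (a point): Top of the upright brass vent pipe beside the pot (pipe 16 mm diameter, with a valve 26 mm wide from 208 mm up to this point, 235 mm above the bench). The wrench's bar cannot pass it.
- bridge (a joint): Swing of the clamp bridge about its pillar, rad. 0 = across the lid, under the keeper; grows clockwise seen from above (free end goes to the steriliser's +y) up to 2.0. Stays where it is left; about 2 N at its free end moves it. It cannot swing while the spindle foot sits in the lid's boss.
- bridge_hinge (a point): On the axis of the bridge's pillar, at half the height of the bridge bar (166 mm above the bench). Its frame turns with the bridge: from here the bar (34 mm wide, 20 mm high) runs 238 mm along this frame's -x. The nut and spindle stand 100 mm along -x.
- bridge_end (a point): Middle of the free end of the bridge bar, 222 mm from the pillar axis and 122 mm from the nut axis, beyond the keeper; the place to push it. The bar measures 34 mm across and 20 mm in height, centred here (z 166 mm).
- spindle (a joint): Lift of the clamp spindle, m. 0 = its foot sits in the 3 mm deep recess of the lid's boss; rises 4 mm for each radian that the nut is turned counter-clockwise, at most 8.8 mm. The foot is clear above 3.5 mm. Stays where it is left.
- wrench (a joint): Angle of the ratchet wrench about the nut, rad, relative to the bridge: 0 = bar above the bridge's free end, positive = counter-clockwise seen from above. With the bridge closed the vent riser stops the bar at about +0.9; the other way it goes to -2.4. Drag at wrench_bar: 1 N slipping, 2 to 3 N driving. 18 teeth: up to 0.35 rad of a stroke is lost before the pawl bites.
- wrench_bar (a point): On the wrench bar's centre line, 145 mm from the nut axis, at mid height, 197 mm above the bench; +x along the bar away from the nut, z up. Bar 22 mm wide, 12 mm high, ending 210 mm from the nut axis. The head is 62 mm across, its top at 206 mm; nut and spindle show above it up to 230 mm. The wrench is captive on the nut.
- pawl_lever (a joint): Pawl lever on top of the wrench, rad; vertical pivot on the bar's centre line 38 mm from the nut axis; 0 = along the bar, positive = tip leaning counter-clockwise. Starts near its -0.42 stop (wrench drives clockwise, slips counter-clockwise); at the +0.42 stop the wrench drives counter-clockwise (loosens) and slips clockwise. Under 1 N at the tip; stays where left.
- lever_tip (a point): On the pawl lever's upright dark blade, 45 mm from its pivot and 5 mm from its outer end. Blade 10 mm thick, 46 mm long, 210 to 228 mm above the bench, this point at 219 mm; the bar below reaches up to 203 mm. +x points along the blade away from its pivot, z up.
- lid: Loose aluminium lid, 0.5 to 0.8 kg, 144 mm diameter; origin at the centre of its underside. Rubber plug 120 mm across (0 to 8 mm above the origin) in the pot, disc 8 to 20 mm, and in the middle a round boss 40 mm in diameter, 20 to 52 mm above the origin, to lift it by. On the pot its origin is 92 mm above the bench; it lifts straight up.
- mat: Fixed black rubber mat, 210 x 210 mm, 6 mm high, to the right of the steriliser; origin at the centre of its underside, x and y along its sides.
- spray_bottle: Bystander: white spray bottle with a blue head, 74 mm diameter, 235 mm high, origin at the centre of its underside.
- reagent_bottle: Bystander: glass jar with a black cap, 60 mm diameter, 115 mm high, origin at the centre of its underside.
- foil_beaker: Bystander: foil-covered beaker, 84 mm diameter, 104 mm high, origin at the centre of its underside.
- tip_box: Bystander: blue pipette-tip box with a clear lid, 122 x 84 x 56 mm, origin at the centre of its underside.
- spare_wrench: Bystander: steel open-ended wrench lying on the bench.
- culture_jar: Bystander: square clear plant-culture jar, 74 x 74 x 98 mm, origin at the centre of its underside.
There are look-alikes about, which are no part of the job. Several things have the shape of the lid; the one meant has the colours described above.

How it is judged:
By the outcome, as a careful person would: the job done as asked, in the order asked, and still so for the second after the job is handed in, with the robot touching nothing.
It also fails if it takes over 72 s, if anything falls off the work surface, if the arm or the gripper's body presses on something with over 40 N, if the wrist force passes 120 N, or if a joint passes its speed limit or range.

## Working session

There is one attempt and no reset: what is moved stays moved. The work goes in short steps, Python scripts to look and compute and a tool call to move; the robot and the scene stay as the last step left them, time stands still between calls to the robot, and variables do not carry over. Pictures are saved under pics/ and viewed, about 8 in all and at most 12, crops included, and the job is handed in when it is done.

Besides the shell and the picture viewer there is one more tool, called after "Request:" as name(argument=value, ...) on one line, values as JSON. apply_moves: Moves the arm, as the interface text tells. Scaled input: -1 to 1 covers 50 mm each way for a shift and 6 degrees each way for a turn. Its arguments: {"type":"object","properties":{"series":{"type":"array","items":{"type":"array","items":{"type":"array","items":{"type":"number"}}}},"claw":{"type":"number"}},"required":["series"]}

```bash
ls; mkdir -p pics
python3 - <<'E'
from cell import ctrl, viewer
import cv2,numpy as np
s=ctrl.read_state(); print(s)
for n in ("scene","top"):
    im=viewer.get_image(n); cv2.imwrite(f"pics/{n}0.png",im)
    c=viewer.camera_info(n); print(n,np.round(c["K"],1).tolist(),np.round(c["R"],3).tolist(),np.round(c["t"],1).tolist())
    for l in ("steriliser","keeper","vent_riser","bridge_hinge","bridge_end","wrench_bar","lever_tip","lid","mat"):
        print(l,[(np.round(np.array(d["location"])*[640,400],1).tolist(),round(d["score"],2)) for d in viewer.find_in(n,l)[:3]])
E
```

```text
pics
{'clock': 0.0, 'qpos': array([ 1.20621586,  0.62934963,  0.03842031,  1.51840191, -0.02702354,
        0.99631073, -0.01999346]), 'qd': array([ 0.00116845, -0.00052021, -0.00174972,  0.00184574,  0.00080476,
        0.00205412,  0.00046973]), 'tau': array([-5.09118490e-04, -5.63407660e+01,  1.22583076e+00, -1.93449068e+01,
        1.09753740e-02,  1.04301138e-02, -6.43088910e-06]), 'eef_pos': array([ 191.18494582, -620.56787524,  230.37558866]), 'tool_rot': array([-3.14158700e+00,  1.95264441e-03, -1.27200538e+00]), 'force': array([-0.68463201,  0.33829228,  0.02740267]), 'torque': array([ 0.00595787, -0.00582477, -0.02663042]), 'width': 85.5132992195166}
scene [[448.1, 0.0, 320.3], [0.0, 448.1, 205.6], [0.0, 0.0, 1.0]] [[-0.754, 0.656, 0.004], [0.559, 0.646, -0.52], [-0.344, -0.39, -0.854]] [385.8, -160.5, 1872.9]
steriliser [([302.8, 252.3], 0.68)]
keeper [([301.1, 246.8], 0.79)]
vent_riser [([302.8, 251.6], 0.59)]
bridge_hinge [([305.9, 237.7], 0.7)]
bridge_end [([300.4, 237.1], 0.79), ([400.8, 277.0], 0.73)]
wrench_bar [([301.6, 227.5], 0.68)]
lever_tip [([302.7, 230.4], 0.59)]
lid [([325.8, 154.4], 0.83), ([429.0, 244.5], 0.66), ([356.6, 295.0], 0.57)]
mat [([278.3, 200.2], 0.82), ([305.1, 256.0], 0.72), ([393.7, 317.9], 0.22)]
top [[427.7, 0.0, 315.5], [0.0, 427.7, 198.4], [0.0, 0.0, 1.0]] [[0.015, -1.0, 0.013], [-0.989, -0.017, -0.15], [0.15, -0.01, -0.989]] [-46.3, 503.8, 1237.3]
steriliser [([287.1, 149.4], 0.59)]
keeper [([288.0, 151.8], 0.66)]
vent_riser [([286.5, 150.7], 0.58)]
bridge_hinge [([294.5, 150.3], 0.67)]
bridge_end [([291.4, 149.7], 0.78)]
wrench_bar [([300.9, 150.7], 0.96)]
lever_tip [([297.7, 150.7], 0.58), ([378.6, 200.6], 0.26)]
lid [([220.3, 185.1], 0.92), ([398.0, 289.7], 0.82), ([282.8, 165.8], 0.56)]
mat [([376.4, 200.4], 0.93)]
```

Run:
```python
import cv2
im=cv2.imread("pics/top0.png"); cv2.imwrite("pics/top0c.png",cv2.resize(im[50:350,150:550],None,fx=2,fy=2,interpolation=cv2.INTER_CUBIC))
```

```text
(no output)
```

View pics/top0c.png

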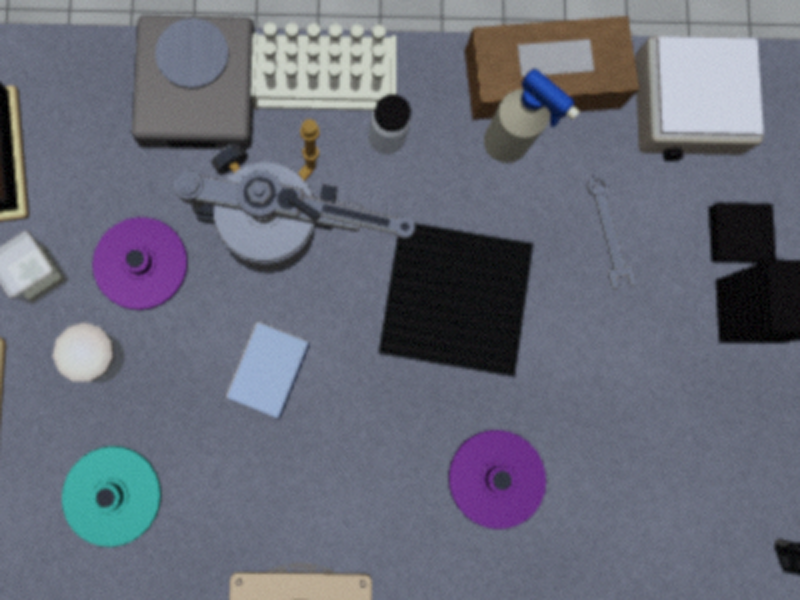

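View pics/scene0.png

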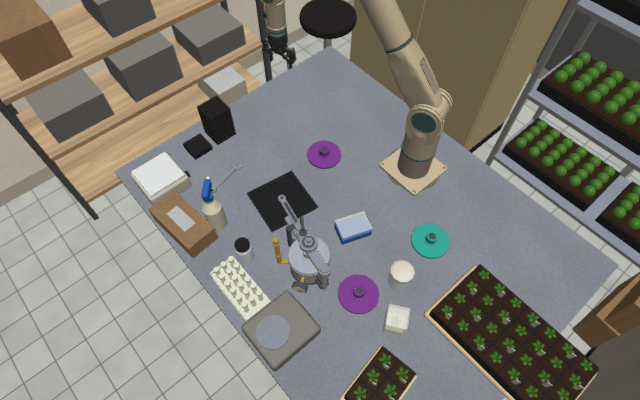

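```bash
cat > h.py <<'E'
from cell import ctrl, viewer
import cv2,numpy as np
def w(cam,px,z,c=None):
    c=c or viewer.camera_info(cam); K,R,t=[np.array(c[k],float) for k in("K","R","t")]
    d=R.T@np.linalg.solve(K,[px[0],px[1],1]); o=-R.T@t
    return o+d*(z-o[2])/d[2]
def p(cam,X,c=None):
    c=c or viewer.camera_info(cam); K,R,t=[np.array(c[k],float) for k in("K","R","t")]
    q=K@(R@np.array(X,float)+t); return q[:2]/q[2]
E
python3 - <<'E'
from h import *
f=lambda a,b:(150+a/2,50+b/2)
for n,px,z in [("pillar",(188,185),195),("nut",(260,189),230),("keeper",(329,191),187),("riser",(310,129),235),("wrend",(405,227),203),("levpiv",(288,197),228),("levtip",(317,214),228),("matTL",(403,224),6),("matTR",(532,243),6),("matBR",(515,375),6),("matBL",(380,353),6),("spray",(525,115),180),("jarcap",(392,112),115),("potc",(265,212),112),("purpleR",(498,480),20),("tip",(268,370),56)]:
    print(n,np.round(w("top",f(*px),z),1))
c=viewer.camera_info("wrist");s=ctrl.read_state();print(c,s["eef_pos"],s["tool_rot"])
E
```

```text
pillar [627.6 156.1 195. ]
nut [614.1  57.6 230. ]
keeper [625.2 -31.6 187. ]
riser [694.2  -5.3 235. ]
wrend [ 573.8 -132.1  203. ]
levpiv [604.7  21.4 228. ]
levtip [582.9 -16.4 228. ]
matTL [ 625.5 -148.3    6. ]
matTR [ 599.  -348.4    6. ]
matBR [ 394.5 -318.5    6. ]
matBL [ 424.5 -113.9    6. ]
spray [ 739.8 -298.8  180. ]
jarcap [ 765.2 -121.5  115. ]
potc [613.7  58.7 112. ]
purpleR [ 239.3 -287.7   20. ]
tip [392.8  51.9  56. ]
{'K': array([[341.76517398,   0.        , 322.8301336 ],
       [  0.        , 341.76517398, 199.07743688],
       [  0.        ,   0.        ,   1.        ]]), 'R': array([[ 2.94034088e-01, -9.55794931e-01,  6.96098798e-05],
       [-9.05366156e-01, -2.78497186e-01,  3.20548655e-01],
       [-3.06359393e-01, -9.43152538e-02, -9.47232049e-01]]), 't': array([-651.09250677,  -40.94193732,  381.38560265])} [ 191.38016104 -621.2026224   231.35655241] [-3.14156798e+00 -6.18434080e-05 -1.27197613e+00]
```

```bash
cat >> h.py <<'E'
from scipy.spatial.transform import Rotation as Ro
def pose(s=None):
    s=s or ctrl.read_state(); return np.array(s["eef_pos"]),Ro.from_euler("xyz",s["tool_rot"])
def plan(wps,start=None,step=48,ang=5.9):
    """wps: (x,y,z,yaw[,step]) tool down; prints rows in fives"""
    P,Q=start or pose(); rows=[]
    for wp in wps:
        T=np.array(wp[:3],float); G=Ro.from_euler("xyz",[np.pi,0,wp[3]]); st=wp[4] if len(wp)>4 else step
        rv=(Q.inv()*G).as_rotvec(); n=max(1,int(np.ceil(max(np.linalg.norm(T-P)/st,np.degrees(np.linalg.norm(rv))/ang))))
        P0,Q0=P,Q
        for i in range(n):
            for_end=P0+(T-P0)*(i+1)/n; Qe=Q0*Ro.from_rotvec(rv*(i+1)/n)
            r=np.r_[Q.inv().apply(for_end-P)/50, np.degrees((Q.inv()*Qe).as_rotvec())/6]
            r=np.round(r,2)+0.; rows.append(r.tolist())
            P=P+Q.apply(r[:3]*50); Q=Q*Ro.from_rotvec(np.radians(r[3:]*6))
    while len(rows)%5: rows.append([0]*6)
    f=lambda v:("%g"%v)
    for i in range(0,len(rows),5): print("[["+",".join("["+",".join(map(f,r))+"]" for r in rows[i:i+5])+"]]")
    print("end",np.round(P,1),np.round(Q.as_euler("xyz"),3)); return P,Q
E
python3 - <<'E'
from h import *
plan([(540,-20,250,-0.1),(540,-20,213,-0.1)])
E
```

```text
[[[-0.63,-0.68,-0.02,0,0,-0.75],[-0.57,-0.73,-0.03,0,0,-0.74],[-0.52,-0.77,-0.02,0,0,-0.75],[-0.45,-0.81,-0.03,0,0,-0.74],[-0.39,-0.84,-0.02,0,0,-0.75]]]
[[[-0.33,-0.87,-0.03,0,0,-0.75],[-0.25,-0.89,-0.02,0,0,-0.74],[-0.19,-0.9,-0.03,0,0,-0.75],[-0.11,-0.92,-0.02,0,0,-0.74],[-0.04,-0.93,-0.03,0,0,-0.75]]]
[[[0.03,-0.93,-0.02,0,0,-0.75],[0.11,-0.92,-0.03,0,0,-0.74],[0.17,-0.91,-0.02,0,0,-0.75],[0.25,-0.89,-0.03,0,0,-0.75],[0.32,-0.87,-0.02,0,0,-0.74]]]
[[[0,0,0.74,0,0,0],[0,0,0,0,0,0],[0,0,0,0,0,0],[0,0,0,0,0,0],[0,0,0,0,0,0]]]
end [540.2 -20.  212.8] [ 3.142 -0.    -0.1  ]
```

Request:
apply_moves(series=[[[-0.63, -0.68, -0.02, 0, 0, -0.75], [-0.57, -0.73, -0.03, 0, 0, -0.74], [-0.52, -0.77, -0.02, 0, 0, -0.75], [-0.45, -0.81, -0.03, 0, 0, -0.74], [-0.39, -0.84, -0.02, 0, 0, -0.75]]], claw=-1)

```text
clock: 1.62
eef_pos: [308.6, -419.7, 237.6]
tool_rot: [-3.142, -0.001, -0.879]
force: [0.2, -0.3, 0.2]
width: 0.2
```

Request:
apply_moves(series=[[[-0.33, -0.87, -0.03, 0, 0, -0.75], [-0.25, -0.89, -0.02, 0, 0, -0.74], [-0.19, -0.9, -0.03, 0, 0, -0.75], [-0.11, -0.92, -0.02, 0, 0, -0.74], [-0.04, -0.93, -0.03, 0, 0, -0.75]]])

```text
clock: 2.25
eef_pos: [424.5, -219.2, 244.2]
tool_rot: [3.141, -0.001, -0.488]
force: [1.2, -0.7, -0.2]
width: -0.3
```

Request:
apply_moves(series=[[[0.03, -0.93, -0.02, 0, 0, -0.75], [0.11, -0.92, -0.03, 0, 0, -0.74], [0.17, -0.91, -0.02, 0, 0, -0.75], [0.25, -0.89, -0.03, 0, 0, -0.75], [0.32, -0.87, -0.02, 0, 0, -0.74]]])

```text
clock: 2.88
eef_pos: [541.0, -18.8, 250.1]
tool_rot: [3.141, -0.001, -0.098]
force: [0.6, -0.3, -0.2]
width: 0.3
```

Run:
```python
from h import *
s=ctrl.read_state();print(s["clock"],s["eef_pos"],s["tool_rot"],s["width"])
c=viewer.camera_info("wrist");im=viewer.get_image("wrist");cv2.imwrite("pics/w1.png",im)
for l,z in (("lever_tip",219),("wrench_bar",197),("bridge_end",166)):
    for d in viewer.find_in("wrist",l)[:2]:
        px=np.array(d["location"])*[640,400];print(l,px,d["score"],w("wrist",px,z,c))
for n,X in dict(tip=(581,-16,228),piv=(606,20.5,228),nut=(614,57.6,230),bar=(584,-84,203)).items(): print(n,p("wrist",X,c))
```

```text
2.875 [541.00795456 -18.82283813 250.11990173] [ 3.14140164e+00 -7.30532344e-04 -9.79705051e-02] 0.2691668584331873
lever_tip [426.304 169.   ] 0.68 [599.75151474  14.94907811 219.        ]
wrench_bar [424.384 123.92 ] 0.58 [604.99592784  35.25290215 197.        ]
bridge_end [428.672 110.68 ] 0.92 [616.46858506  39.11661227 166.        ]
bridge_end [444.288 139.12 ] 0.71 [626.78150061  19.71589554 166.        ]
tip [395.63209142 233.30777665]
piv [444.30245113 161.17305347]
nut [464.90468477  79.97391129]
bar [395.62641565 310.87409927]
```

View pics/w1.png

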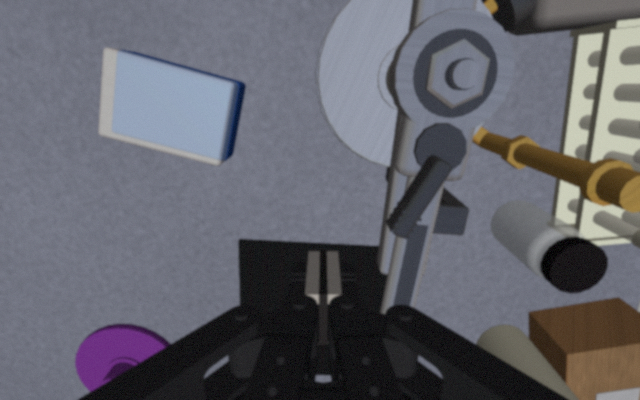

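Request:
apply_moves(series=[[[0, -0.1, 0.74, 0, 0, 0], [0.3, 0, 0, 0, 0, 0], [0.2, 0, 0, 0, 0, 0], [0.2, 0, 0, 0, 0, 0], [0.2, 0, 0, 0, 0, 0]]])

```text
clock: 3.7
eef_pos: [585.9, -20.3, 213.1]
tool_rot: [3.141, -0.0, -0.101]
force: [-1.8, -0.1, -0.1]
width: -0.2
```

Request:
apply_moves(series=[[[0.05, 0, 0, 0, 0, 0], [0.05, 0, 0, 0, 0, 0], [0.05, 0, 0, 0, 0, 0], [0, 0, 0, 0, 0, 0], [0, 0, 0, 0, 0, 0]]])

```text
clock: 4.32
eef_pos: [593.1, -20.0, 212.9]
tool_rot: [-3.141, -0.0, -0.1]
force: [-0.7, -0.7, -1.2]
width: 0.1
```

Run:
```python
from h import *
s=ctrl.read_state();print(s["clock"],s["eef_pos"],s["tool_rot"],s["force"])
c=viewer.camera_info("wrist");im=viewer.get_image("wrist");t=viewer.get_image("top")
a=cv2.resize(im[30:330,300:560],None,fx=1.5,fy=1.5);b=cv2.resize(t[110:200,220:380],(600,338))[:, :340] if 0 else cv2.resize(t[110:200,260:340],(400,450))
cv2.imwrite("pics/w2.png",np.hstack([a,b]))
```

```text
4.325 [593.0824016  -20.00845212 212.89320665] [-3.14123136e+00 -4.49800003e-04 -9.99385257e-02] [-0.73609934 -0.69618568 -1.22394209]
```

View pics/w2.png

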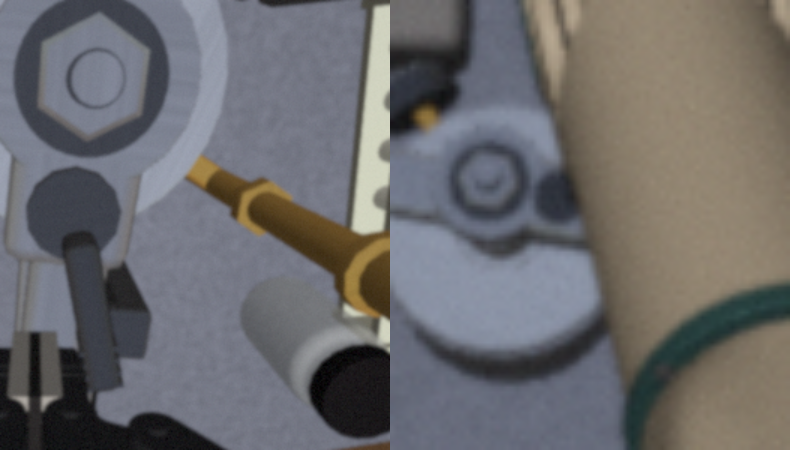

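Request:
apply_moves(series=[[[0.05, 0, 0, 0, 0, 0], [0.05, 0, 0, 0, 0, 0], [0.05, 0, 0, 0, 0, 0], [0, 0, 0, 0, 0, 0], [0, 0, 0, 0, 0, 0]]])

```text
clock: 5.05
eef_pos: [600.7, -21.2, 212.9]
tool_rot: [3.141, -0.001, -0.1]
force: [0.4, -0.1, -0.7]
width: 0.1
```

Request:
apply_moves(series=[[[0.05, 0, 0, 0, 0, 0], [0.05, 0, 0, 0, 0, 0], [0.05, 0, 0, 0, 0, 0], [0, 0, 0, 0, 0, 0], [0, 0, 0, 0, 0, 0]]])

```text
clock: 5.68
eef_pos: [608.2, -21.9, 212.9]
tool_rot: [3.142, -0.001, -0.1]
force: [-0.1, -0.2, 0.6]
width: 0.0
```

Run:
```python
from h import *
s=ctrl.read_state();print(s["clock"],s["eef_pos"],s["force"])
c=viewer.camera_info("wrist");im=viewer.get_image("wrist");cv2.imwrite("pics/w3f.png",im)
cv2.imwrite("pics/w3.png",cv2.resize(im[30:330,300:560],None,fx=2,fy=2))
g=lambda a,b:(300+a/1.5,30+b/1.5)
```

```text
5.675 [608.16002481 -21.9322275  212.86789829] [-0.09760973 -0.17898691  0.61052521]
```

View pics/w3.png

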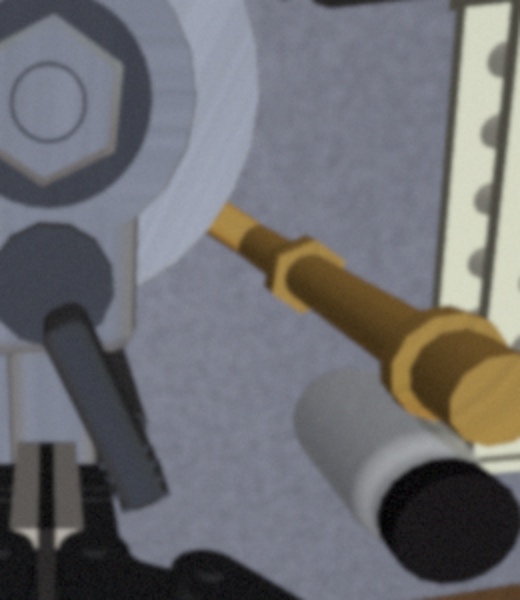

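Run:
```python
from h import *
c=viewer.camera_info("wrist")
g=lambda a,b:(300+a/2,30+b/2)
a=w("wrist",g(68,315),228,c);b=w("wrist",g(147,500),228,c);n=w("wrist",g(48,102),230,c);pv=w("wrist",g(55,283),210,c)
print(a,b,np.degrees(np.arctan2(*(b-a)[[1,0]])),n,pv,np.degrees(np.arctan2(*(pv-n)[[1,0]])),np.linalg.norm((pv-n)[:2]))
```

```text
[617.85989408  20.53600986 228.        ] [631.01595538 -22.51027167 228.        ] -73.00548713236427 [617.87332833  60.0733182  230.        ] [615.75658347  22.66970666 210.        ] -93.23902738542893 37.46345906805421
```

Run:
```python
from h import *
plan([(596,-24,215,-0.1,20),(600,-60,245,-0.08),(606,-106,235,-0.06),(606,-106,183,-0.06,30)])
```

```text
[[[-0.24,0.06,-0.04,0,-0.01,0],[0.15,0.71,-0.6,0,0,-0.19],[0.2,0.91,0.2,0,0,-0.19],[0,0,0.52,0,0,0],[0,0,0.52,0,0,0]]]
end [ 606.1 -106.   182.9] [ 3.142  0.    -0.061]
```

Request:
apply_moves(series=[[[-0.24, 0.06, -0.04, 0, 0, 0], [0.15, 0.71, -0.6, 0, 0, -0.2], [0.2, 0.9, 0.2, 0, 0, -0.2], [0, 0, 0, 0, 0, 0], [0, 0, 0, 0, 0, 0]]])

```text
clock: 6.35
eef_pos: [605.3, -105.0, 234.8]
tool_rot: [-3.141, 0.0, -0.059]
force: [-0.6, 0.8, -0.1]
width: -0.1
```

Request:
apply_moves(series=[[[0, 0, 0, 0, 0, 0], [0, 0, 0, 0, 0, 0], [0, 0, 0, 0, 0, 0], [0, 0, 0.2, 0, 0, 0], [0, 0, 0, 0, 0, 0]]], claw=0.3)

```text
clock: 6.98
eef_pos: [605.1, -105.2, 223.6]
tool_rot: [-3.142, 0.002, -0.058]
force: [-0.7, -0.0, 0.1]
width: 55.6
```

Run:
```python
from h import *
s=ctrl.read_state();print(s["clock"],s["eef_pos"],s["tool_rot"],s["force"],s["width"])
c=viewer.camera_info("wrist");im=viewer.get_image("wrist");cv2.imwrite("pics/w4.png",im)
P,Q=pose(s)
for dx in(-27,27): print(p("wrist",P+Q.apply([dx,0,-8]),c))
```

```text
6.975 [ 605.0801105  -105.22578198  223.57425293] [-3.14150021e+00  2.39676022e-03 -5.81671067e-02] [-0.71175275 -0.04036022  0.12701415] 55.55716534623296
[260.70157675 274.70459536]
[380.39849787 274.67629602]
```

View pics/w4.png

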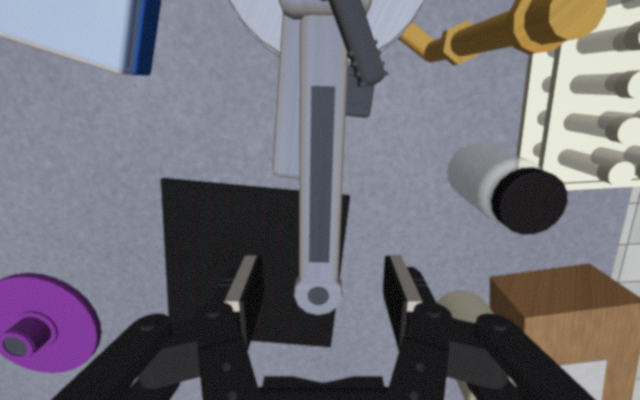

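Request:
apply_moves(series=[[[0, 0, 0.4, 0, 0, 0], [0, 0, 0.4, 0, 0, 0], [0, 0, 0, 0, 0, 0], [0, 0, 0, 0, 0, 0], [0, 0, 0, 0, 0, 0]]])

```text
clock: 7.65
eef_pos: [606.6, -105.3, 185.8]
tool_rot: [3.141, -0.002, -0.058]
force: [-0.0, -0.2, 1.5]
width: 55.3
```

Request:
apply_moves(series=[[[0, 0, 0, 0, 0, 0], [0, 0, 0, 0, 0, 0], [-0.345, -0.018, 0, 0, 0, 1], [-0.345, -0.018, 0, 0, 0, 1], [-0.345, -0.018, 0, 0, 0, 1]]], claw=-0.2)

```text
clock: 8.28
eef_pos: [555.4, -94.4, 185.1]
tool_rot: [-3.141, -0.001, -0.376]
force: [0.9, 0.1, -0.5]
width: 34.4
```

Request:
apply_moves(series=[[[-0.345, -0.018, 0, 0, 0, 1], [-0.345, -0.018, 0, 0, 0, 1], [-0.345, -0.018, 0, 0, 0, 1], [-0.345, -0.018, 0, 0, 0, 1], [-0.345, -0.018, 0, 0, 0, 1]]])

```text
clock: 8.9
eef_pos: [486.6, -43.6, 185.1]
tool_rot: [-3.141, -0.001, -0.9]
force: [1.7, 0.4, 0.2]
width: 33.9
```

Run:
```python
from h import *
s=ctrl.read_state();print(s["clock"],s["eef_pos"],s["tool_rot"],s["force"],s["width"])
P=s["eef_pos"]-np.array([616,59,0]);print(np.hypot(*P[:2]),np.degrees(np.arctan2(P[1],P[0])))
for l in ("wrench_bar",):
    im=viewer.get_image("wrist");c=viewer.camera_info("wrist")
    for d in viewer.find_in("wrist",l)[:2]: print(np.array(d["location"])*[640,400],d["score"])
cv2.imwrite("pics/w5.png",im)
```

```text
8.9 [486.56142627 -43.63942283 185.1446189 ] [-3.14104044e+00 -8.21798161e-04 -8.99874301e-01] [1.69554747 0.38838987 0.24329009] 33.93785840365643
165.19441724406164 -141.58704163759117
[335.872 138.52 ] 0.61
```

View pics/w5.png

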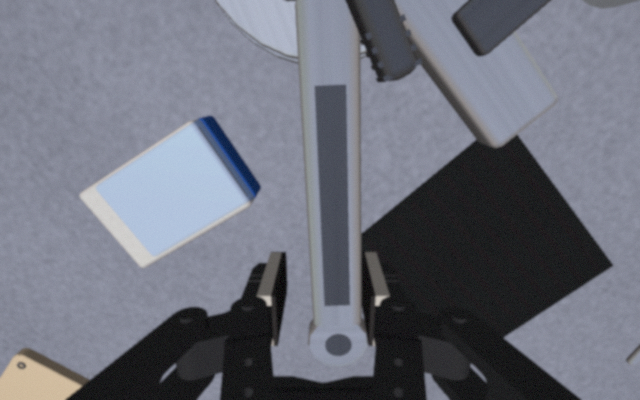

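Request:
apply_moves(series=[[[-0.345, -0.018, 0, 0, 0, 1], [-0.345, -0.018, 0, 0, 0, 1], [-0.345, -0.018, 0, 0, 0, 1], [-0.345, -0.018, 0, 0, 0, 1], [-0.345, -0.018, 0, 0, 0, 1]]])

```text
clock: 9.62
eef_pos: [452.9, 34.3, 185.0]
tool_rot: [-3.141, -0.001, -1.422]
force: [0.3, -0.6, 0.2]
width: 34.3
```

Request:
apply_moves(series=[[[0.345, -0.018, 0, 0, 0, -1], [0.345, -0.018, 0, 0, 0, -1], [0.345, -0.018, 0, 0, 0, -1], [0.345, -0.018, 0, 0, 0, -1], [0.345, -0.018, 0, 0, 0, -1]]])

```text
clock: 10.25
eef_pos: [487.4, -44.0, 185.0]
tool_rot: [-3.141, 0.0, -0.891]
force: [0.1, 2.3, 0.7]
width: 34.1
```

Request:
apply_moves(series=[[[0.345, -0.018, 0, 0, 0, -1], [0.345, -0.018, 0, 0, 0, -1], [0.345, -0.018, 0, 0, 0, -1], [0.345, -0.018, 0, 0, 0, -1], [0.345, -0.018, 0, 0, 0, -1]]])

```text
clock: 10.88
eef_pos: [555.7, -94.8, 184.8]
tool_rot: [-3.141, 0.001, -0.368]
force: [-0.6, 2.3, 1.3]
width: 34.4
```

Request:
apply_moves(series=[[[0.345, -0.018, 0, 0, 0, -1], [0.345, -0.018, 0, 0, 0, -1], [0.345, -0.018, 0, 0, 0, -1], [0.345, -0.018, 0, 0, 0, -1], [0.345, -0.018, 0, 0, 0, -1]]])

```text
clock: 11.5
eef_pos: [640.3, -105.0, 184.6]
tool_rot: [3.142, 0.002, 0.155]
force: [-1.9, 0.5, 1.9]
width: 34.5
```

Run:
```python
from h import *
s=ctrl.read_state();print(s["clock"],s["eef_pos"],s["tool_rot"],s["force"],s["width"])
P=s["eef_pos"]-np.array([616,59,0]);print(np.hypot(*P[:2]),np.degrees(np.arctan2(P[1],P[0])))
```

```text
11.5 [ 640.34620667 -104.99154866  184.63001516] [3.14151287e+00 1.67345840e-03 1.55274030e-01] [-1.94111903  0.46632923  1.90883056] 34.51913136143548
165.78891944710028 -81.55554041118101
```

Request:
apply_moves(series=[[[0.345, -0.018, 0, 0, 0, -1], [0.345, -0.018, 0, 0, 0, -1], [0.345, -0.018, 0, 0, 0, -1], [0.345, -0.018, 0, 0, 0, -1], [0, 0, 0, 0, 0, 0]]])

```text
clock: 12.12
eef_pos: [705.3, -79.9, 184.4]
tool_rot: [-3.141, -0.001, 0.57]
force: [-0.3, -0.6, 0.6]
width: 34.5
```

Request:
apply_moves(series=[[[-0.1, 0, 0, 0, 0, 0], [0, 0, 0, 0, 0, 0], [0, 0, -0.6, 0, 0, 0], [0, 0, -0.6, 0, 0, 0], [0, 0, -0.2, 0, 0, 0]]], claw=0.4)

```text
clock: 12.75
eef_pos: [701.2, -82.4, 257.2]
tool_rot: [3.139, -0.003, 0.569]
force: [-0.5, 0.5, -0.8]
width: 59.7
```

Run:
```python
from h import *
plan([(601,-62,255,-0.136)])
im=viewer.get_image("top");cv2.imwrite("pics/t6.png",im)
a=cv2.resize(im[90:220,210:370],None,fx=2.5,fy=2.5); im=viewer.get_image("scene");b=cv2.resize(im[160:290,240:400],None,fx=2.5,fy=2.5)
cv2.imwrite("pics/t6c.png",np.hstack([a,b]))
```

```text
[[[-0.21,-0.2,0.01,0,-0.01,0.96],[-0.23,-0.18,0,0,0,0.96],[-0.25,-0.16,0.01,0.01,-0.01,0.97],[-0.26,-0.13,0,0,0,0.96],[-0.27,-0.11,0.01,0,-0.01,0.96]]]
[[[-0.28,-0.08,0,0,0,0.96],[-0.29,-0.05,0.01,0,-0.01,0.96],[0,0,0,0,0,0],[0,0,0,0,0,0],[0,0,0,0,0,0]]]
end [601.  -61.8 255. ] [ 3.141  0.    -0.136]
```

View pics/t6c.png

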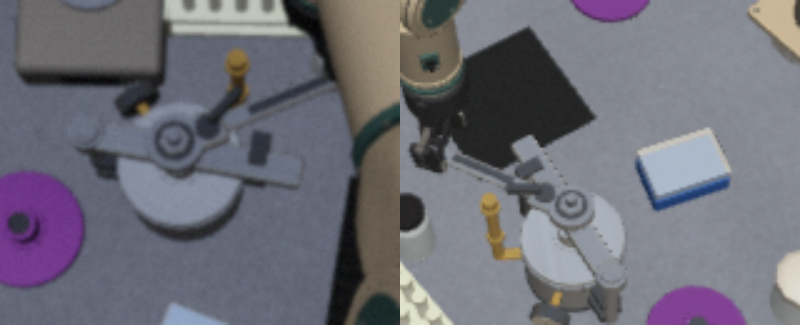

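Request:
apply_moves(series=[[[-0.21, -0.2, 0, 0, 0, 0.96], [-0.23, -0.18, 0, 0, 0, 0.96], [-0.25, -0.16, 0, 0, 0, 0.97], [-0.26, -0.13, 0, 0, 0, 0.96], [-0.27, -0.11, 0, 0, 0, 0.96]]])

```text
clock: 13.48
eef_pos: [627.2, -67.9, 253.1]
tool_rot: [-3.141, 0.003, 0.063]
force: [-0.3, -0.7, -1.1]
width: 60.0
```

Request:
apply_moves(series=[[[-0.28, -0.08, 0, 0, 0, 0.96], [-0.29, -0.05, 0, 0, 0, 0.96], [0, 0, 0, 0, 0, 0], [0, 0, 0, 0, 0, 0], [0, 0, 0, 0, 0, 0]]])

```text
clock: 14.1
eef_pos: [600.5, -61.9, 254.4]
tool_rot: [-3.141, 0.0, -0.134]
force: [-0.3, -0.3, -0.6]
width: 59.6
```

Run:
```python
from h import *
s=ctrl.read_state();print(s["clock"],s["eef_pos"],s["tool_rot"],s["width"])
c=viewer.camera_info("wrist");im=viewer.get_image("wrist")
print("top est end", w("top",(328.8,157.2),176))
for d in viewer.find_in("wrist","bridge_end")[:2]: print(np.array(d["location"])*[640,400],d["score"])
for X in [(601,-62,176),(601-17,-60,176),(601+17,-64,176),(598,-78,176)]:
    q=p("wrist",X,c);cv2.circle(im,tuple(int(v) for v in q),3,(0,0,255),-1)
cv2.imwrite("pics/w7.png",im)
```

```text
14.1 [600.52255669 -61.88071052 254.39757941] [-3.14143034e+00  1.47163179e-04 -1.34206525e-01] 59.61286569138184
top est end [596.5044595  -70.71537565 176.        ]
[360.384 108.88 ] 0.57
```

View pics/w7.png

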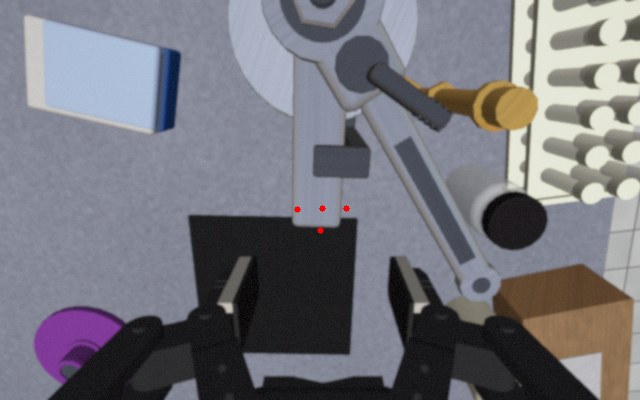

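Request:
apply_moves(series=[[[-0.04, 0.06, 0.9, 0, 0, 0], [0, 0, 0.7, 0, 0, 0], [0, 0, 0.38, 0, 0, 0], [0, 0, 0, 0, 0, 0], [0, 0, 0, 0, 0, 0]]])

```text
clock: 14.82
eef_pos: [598.5, -64.3, 156.6]
tool_rot: [-3.141, -0.002, -0.135]
force: [0.6, -0.6, -0.9]
width: 60.0
```

Request:
apply_moves(series=[[[-0.15, -0.01, 0, 0, 0, 0.33], [-0.15, -0.01, 0, 0, 0, 0.33], [-0.15, -0.01, 0, 0, 0, 0.34], [-0.2, -0.01, 0, 0, 0, 0.4], [0, 0, 0, 0, 0, 0]]])

```text
clock: 15.45
eef_pos: [565.2, -55.9, 156.1]
tool_rot: [3.141, 0.001, -0.281]
force: [-0.7, -0.3, -0.1]
width: 59.6
```

Run:
```python
from h import *
s=ctrl.read_state();print(s["clock"],s["eef_pos"],s["tool_rot"],s["width"],s["force"])
c=viewer.camera_info("wrist");im=viewer.get_image("wrist")
cv2.imwrite("pics/w8.png",im)
```

```text
15.45 [565.22313817 -55.93484049 156.14483202] [ 3.14116636e+00  7.04420459e-04 -2.81319836e-01] 59.59180238866602 [-0.68328075 -0.26538532 -0.07722221]
```

View pics/w8.png

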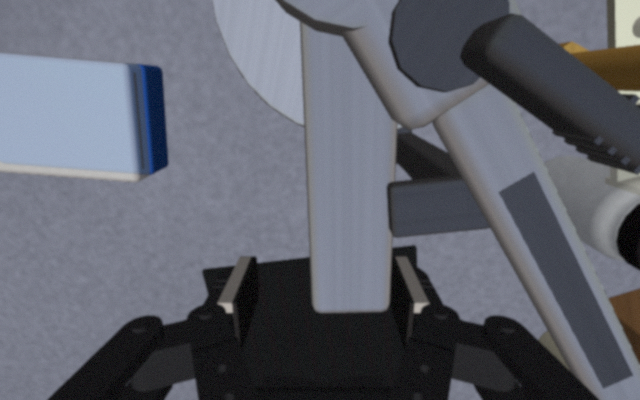

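Request:
apply_moves(series=[[[-0.47, -0.025, 0, 0, 0, 1], [-0.47, -0.025, 0, 0, 0, 1], [-0.47, -0.025, 0, 0, 0, 1], [-0.47, -0.025, 0, 0, 0, 1], [-0.47, -0.025, 0, 0, 0, 1]]])

```text
clock: 16.12
eef_pos: [467.4, 4.2, 156.2]
tool_rot: [-3.14, -0.002, -0.809]
force: [2.8, 0.3, -0.4]
width: 59.6
```

Request:
apply_moves(series=[[[-0.47, -0.025, 0, 0, 0, 1], [-0.47, -0.025, 0, 0, 0, 1], [-0.47, -0.025, 0, 0, 0, 1], [-0.47, -0.025, 0, 0, 0, 1], [-0.47, -0.025, 0, 0, 0, 1]]])

```text
clock: 16.75
eef_pos: [411.1, 106.4, 156.1]
tool_rot: [-3.14, -0.0, -1.332]
force: [2.7, -0.5, 0.8]
width: 60.0
```

Request:
apply_moves(series=[[[-0.47, -0.025, 0, 0, 0, 1], [-0.47, -0.025, 0, 0, 0, 1], [-0.47, -0.025, 0, 0, 0, 1], [-0.3, -0.025, 0, 0, 0, 0.6], [0, 0, 0, 0, 0, 0]]])

```text
clock: 17.38
eef_pos: [407.0, 192.1, 155.7]
tool_rot: [-3.141, 0.0, -1.702]
force: [0.3, -0.9, 0.1]
width: 60.0
```

Request:
apply_moves(series=[[[0.1, 0, 0, 0, 0, 0], [0, 0, -0.5, 0, 0, 0], [0, 0, -0.9, 0, 0, 0], [0, 0, -0.9, 0, 0, 0], [0, 0, -0.3, 0, 0, 0]]])

```text
clock: 18.0
eef_pos: [407.4, 184.9, 288.3]
tool_rot: [-3.138, 0.003, -1.707]
force: [0.2, -1.1, -1.0]
width: 59.8
```

Run:
```python
from h import *
s=ctrl.read_state();print(s["clock"],s["eef_pos"],s["tool_rot"],s["width"],s["force"],s["qpos"])
im=viewer.get_image("top")
cv2.imwrite("pics/t9.png",cv2.resize(im[70:270,170:430],None,fx=3,fy=3))
```

```text
18.0 [407.36372277 184.9112841  288.33439965] [-3.13814688e+00  2.52280844e-03 -1.70683667e+00] 59.774206103285174 [ 0.17957067 -1.06465724 -0.98385428] [-0.67380334  0.26872599  0.23589667  1.98309104 -0.07994265  0.89416722
 -2.10306245]
```

View pics/t9.png

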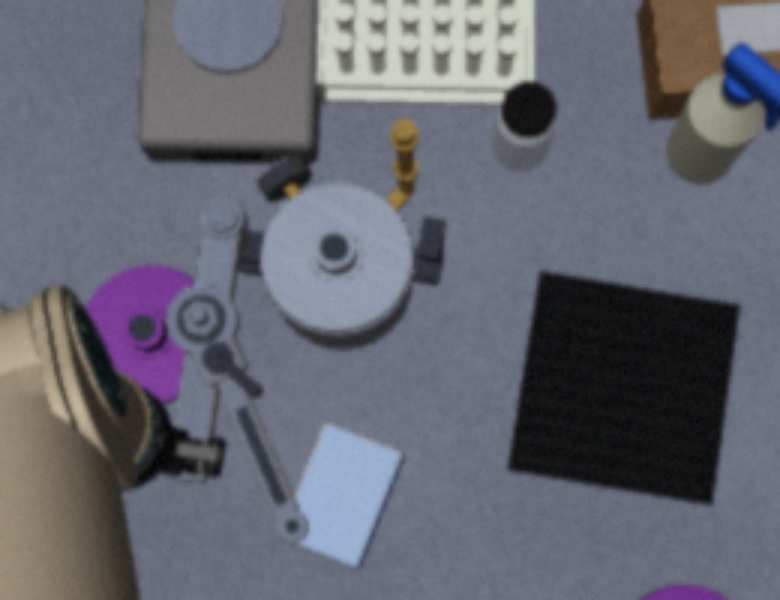

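Run:
```python
from h import *
b=w("top",(170+335/3,70+248/3),144);print(b)
l=w("top",(170+337/3,70+258/3),112);print(l)
plan([(b[0]-5,b[1],265,0)])
```

```text
[615.06632878  58.96641299 144.        ]
[613.71579439  59.1261341  112.        ]
[[[0.11,-0.26,0.03,0,0,-0.96],[0.14,-0.24,0.03,-0.01,0,-0.96],[0.17,-0.23,0.03,0,0,-0.96],[0.18,-0.21,0.03,0,0,-0.96],[0.21,-0.19,0.02,-0.01,0,-0.95]]]
[[[0.22,-0.17,0.03,0,0,-0.96],[0.24,-0.14,0.03,0,0,-0.96],[0.25,-0.12,0.03,-0.01,-0.01,-0.96],[0.27,-0.1,0.03,0,0,-0.96],[0.27,-0.06,0.03,0,0,-0.96]]]
[[[0.28,-0.04,0.02,-0.01,0,-0.96],[0.28,-0.02,0.03,0,0,-0.96],[0.28,0.02,0.03,-0.01,0,-0.95],[0.28,0.04,0.03,0,0,-0.96],[0.27,0.07,0.03,0,0,-0.96]]]
[[[0.26,0.1,0.03,-0.01,0,-0.96],[0.25,0.12,0.02,0,0,-0.96],[0,0,0,0,0,0],[0,0,0,0,0,0],[0,0,0,0,0,0]]]
end [610.   59.2 265.2] [ 3.141 -0.     0.   ]
```

Request:
apply_moves(series=[[[0.11, -0.26, 0, 0, 0, -0.96], [0.14, -0.24, 0, -0.01, 0, -0.96], [0.17, -0.23, 0, 0, 0, -0.96], [0.18, -0.21, 0, 0, 0, -0.96], [0.21, -0.19, 0, -0.01, 0, -0.95]]])

```text
clock: 18.68
eef_pos: [465.8, 147.2, 284.9]
tool_rot: [3.138, 0.0, -1.202]
force: [0.0, 0.2, 0.2]
width: 59.7
```

Request:
apply_moves(series=[[[0.22, -0.17, 0, 0, 0, -0.96], [0.24, -0.14, 0, 0, 0, -0.96], [0.25, -0.12, 0, -0.01, -0.01, -0.96], [0.27, -0.1, 0, 0, 0, -0.96], [0.27, -0.06, 0, 0, 0, -0.96]]])

```text
clock: 19.3
eef_pos: [524.9, 110.0, 284.6]
tool_rot: [3.138, 0.004, -0.699]
force: [-0.8, -0.0, -0.1]
width: 59.9
```

Request:
apply_moves(series=[[[0.28, -0.04, 0.03, -0.01, 0, -0.96], [0.28, -0.02, 0.03, 0, 0, -0.96], [0.28, 0.02, 0.03, -0.01, 0, -0.95], [0.28, 0.04, 0.03, 0, 0, -0.96], [0.27, 0.07, 0.03, 0, 0, -0.96]]], claw=1)

```text
clock: 19.92
eef_pos: [584.6, 73.1, 276.8]
tool_rot: [3.138, 0.006, -0.197]
force: [-0.2, -0.1, 0.5]
width: 85.4
```

Request:
apply_moves(series=[[[0.26, 0.1, 0.03, 0, 0, -0.96], [0.25, 0.12, 0.03, 0, 0, -0.96], [0, 0, 0, 0, 0, 0], [0, 0, 0, 0, 0, 0], [0, 0, 0, 0, 0, 0]]])

```text
clock: 20.55
eef_pos: [608.0, 60.5, 274.8]
tool_rot: [3.14, 0.005, 0.001]
force: [-0.2, 0.4, 0.0]
width: 85.5
```

Run:
```python
from h import *
s=ctrl.read_state();print(s["clock"],s["eef_pos"],s["tool_rot"],s["width"],s["force"])
c=viewer.camera_info("wrist");im=viewer.get_image("wrist")
print(p("wrist",(615,59,144),c), p("wrist",(614,59,112),c))
cv2.imwrite("pics/w10.png",im)
```

```text
20.55 [607.95165734  60.46114555 274.83530703] [3.13987469e+00 4.98197874e-03 1.13838542e-03] 85.4958056979495 [-0.1667675   0.41253656  0.04080697]
[330.93320635 188.03836491] [329.2558876  177.95634461]
```

View pics/w10.png

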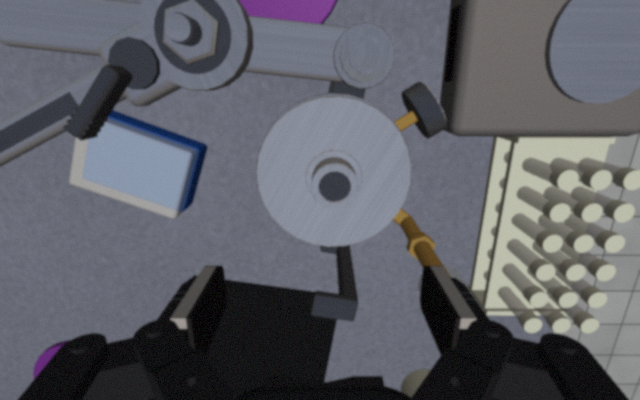

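Run:
```python
from h import *
plan([(617,60.5,175,0),(617,60.5,111,0,22)])
```

```text
[[[0.06,0,0.67,0.01,0.02,0],[0.06,0,0.66,0,0.01,0.01],[0.06,0,0.67,0.01,0.02,0],[0,0,0.43,0,0,0],[0,0,0.42,0,0,0]]]
[[[0,0,0.43,0,0,0],[0,0,0,0,0,0],[0,0,0,0,0,0],[0,0,0,0,0,0],[0,0,0,0,0,0]]]
end [616.8  60.4 110.9] [-3.141 -0.     0.   ]
```

Request:
apply_moves(series=[[[0.06, 0, 0.67, 0.01, 0.02, 0], [0.06, 0, 0.66, 0, 0.01, 0], [0.06, 0, 0.67, 0.01, 0.02, 0], [0, 0, 0.43, 0, 0, 0], [0, 0, 0.42, 0, 0, 0]]])

```text
clock: 21.22
eef_pos: [617.0, 60.4, 131.6]
tool_rot: [-3.141, -0.001, 0.002]
force: [0.1, -0.6, 0.6]
width: 85.5
```

Request:
apply_moves(series=[[[0, 0, 0.2, 0, 0, 0], [0, 0, 0.2, 0, 0, 0], [0, 0, 0, 0, 0, 0], [0, 0, 0, 0, 0, 0], [0, 0, 0, 0, 0, 0]]])

```text
clock: 21.85
eef_pos: [617.8, 60.1, 113.0]
tool_rot: [-3.141, -0.002, 0.001]
force: [-0.6, -0.4, -0.0]
width: 85.1
```

Request:
apply_moves(series=[[[0, 0, 0, 0, 0, 0], [0, 0, 0, 0, 0, 0], [0, 0, 0, 0, 0, 0], [0, 0, 0, 0, 0, 0], [0, 0, 0, 0, 0, 0]]], claw=-1)

```text
clock: 22.48
eef_pos: [617.1, 60.0, 112.7]
tool_rot: [-3.141, -0.0, 0.001]
force: [-1.8, -1.2, 6.3]
width: 38.8
```

Request:
apply_moves(series=[[[0, 0, -0.05, 0, 0, 0], [0, 0, -0.1, 0, 0, 0], [0, 0, -0.2, 0, 0, 0], [0, 0, -0.2, 0, 0, 0], [0, 0, 0, 0, 0, 0]]])

```text
clock: 23.1
eef_pos: [618.3, 60.2, 141.2]
tool_rot: [-3.141, -0.003, 0.001]
force: [0.4, -0.2, -6.0]
width: 38.4
```

Request:
apply_moves(series=[[[0, 0, -0.3, 0, 0, 0], [0, 0, -0.4, 0, 0, 0], [0, 0, -0.5, 0, 0, 0], [0, 0, -0.5, 0, 0, 0], [0, 0, -0.3, 0, 0, 0]]])

```text
clock: 23.72
eef_pos: [617.7, 60.1, 241.8]
tool_rot: [-3.141, -0.003, 0.001]
force: [-0.1, -0.6, -6.6]
width: 39.0
```

Run:
```python
from h import *
s=ctrl.read_state();print(s["clock"],s["eef_pos"],s["tool_rot"],s["width"],s["force"])
# mat centre from top image by threshold
im=viewer.get_image("top");g=im.max(axis=2)
m=((g<55)*255).astype(np.uint8);n,lab,st,ce=cv2.connectedComponentsWithStats(m)
for i in range(1,n):
    if st[i][4]>800: print(st[i],ce[i],w("top",ce[i],6), cv2.minAreaRect(np.argwhere(lab==i)[:,::-1].astype(np.float32)))
corn=[(403,224),(532,243),(515,375),(380,353)]
W=[w("top",(150+a/2,50+b/2),6)[:2] for a,b in corn];print(np.mean(W,0))
for z in(120,): pass
i=viewer.find_in("top","lid"); print([(np.array(d["location"])*[640,400],d["score"]) for d in i])
cv2.imwrite("pics/t11.png",im)
```

```text
23.725 [617.6799016   60.09678128 241.80208538] [-3.14109257e+00 -2.78029331e-03  1.37182108e-03] 38.98616635679856 [-0.14931048 -0.59076499 -6.61959071]
[   0    0   82  117 4693] [27.01896442 56.31003622] [952.14891072 889.73870436   6.        ] ((40.5, 58.0), (81.0, 116.0), 0.0)
[555  37  85  65 830] [599.87228916  69.6313253 ] [ 946.55234741 -951.72908266    6.        ] ((598.52685546875, 71.18121337890625), (9.585013389587402, 105.51707458496094), 55.00797653198242)
[ 107   90   51   69 2349] [133.82758621 125.7850149 ] [728.81088159 532.50145355   6.        ] ((131.7088165283203, 124.21470642089844), (66.34246826171875, 47.70522689819336), 85.60128784179688)
[   0  129   46   86 2404] [ 19.78244592 172.82612313] [572.76312693 867.71145144   6.        ] ((22.499996185302734, 171.49996948242188), (44.99999237060547, 84.99998474121094), 0.0)
[ 504  152   67   69 3212] [533.99034869 190.78362391] [ 544.79476723 -712.62985794    6.        ] ((537.2969360351562, 185.1573486328125), (70.46333312988281, 62.41241455078125), 85.91438293457031)
[ 340  161   76   77 4494] [377.81575434 198.95549622] [ 510.899465   -229.31518425    6.        ] ((378.1756591796875, 198.94593811035156), (68.38997650146484, 66.58159637451172), 9.462322235107422)
[    0   219   145    93 10524] [ 71.28848347 265.20115926] [296.28658889 683.15471598   6.        ] ((71.44403076171875, 264.86151123046875), (144.20223999023438, 91.20781707763672), 0.8303154110908508)
[   0  314   27   86 1662] [ 10.55294826 353.73766546] [ 42.53990024 831.20483193   6.        ] ((13.0, 356.5), (85.0, 26.0), 90.0)
[ 510.85249513 -232.27935   ]
[(array([203.328, 297.2  ]), 0.82), (array([217.792, 183.48 ]), 0.76), (array([399.296, 289.12 ]), 0.71), (array([305.6 , 137.52]), 0.39)]
```

Run:
```python
from h import *
plan([(585,30,242,0,22),(511,-231,242,0,35),(511,-231,92,0,37),(511,-231,42,0,25),(511,-231,32,0,5)])
```

```text
[[[-0.22,0.2,0,0,-0.01,0],[-0.22,0.2,0,0,-0.02,0.01],[-0.23,0.2,0,-0.01,-0.01,0],[-0.18,0.65,0,0,0,0],[-0.19,0.66,0,0,0,0]]]
[[[-0.18,0.65,0,0,0,0],[-0.19,0.65,0,0,0,0],[-0.18,0.65,0,0,0,0],[-0.19,0.66,0,0,0,0],[-0.18,0.65,0,0,0,0]]]
[[[-0.19,0.65,0,0,0,0],[0,0,0.6,0,0,0],[0,0,0.6,0,0,0],[0,0,0.6,0,0,0],[0,0,0.6,0,0,0]]]
[[[0,0,0.6,0,0,0],[0,0,0.5,0,0,0],[0,0,0.5,0,0,0],[0,0,0.1,0,0,0],[0,0,0.1,0,0,0]]]
end [ 510.9 -230.9   31.9] [ 3.141 -0.     0.   ]
```

Request:
apply_moves(series=[[[-0.22, 0.2, 0, 0, -0.01, 0], [-0.22, 0.2, 0, 0, -0.02, 0], [-0.23, 0.2, 0, -0.01, -0.01, 0], [-0.18, 0.5, 0, 0, 0, 0], [-0.19, 0.66, 0, 0, 0, 0]]])

```text
clock: 24.45
eef_pos: [564.2, -28.4, 239.8]
tool_rot: [3.141, 0.004, 0.003]
force: [1.1, -0.8, -7.3]
width: 38.2
```

Request:
apply_moves(series=[[[-0.18, 0.65, 0, 0, 0, 0], [-0.19, 0.65, 0, 0, 0, 0], [-0.18, 0.65, 0, 0, 0, 0], [-0.19, 0.66, 0, 0, 0, 0], [-0.18, 0.65, 0, 0, 0, 0]]])

```text
clock: 25.08
eef_pos: [518.1, -192.7, 240.1]
tool_rot: [3.141, 0.004, 0.001]
force: [0.6, -0.2, -6.9]
width: 38.7
```

Request:
apply_moves(series=[[[-0.15, 0.5, 0, 0, 0, 0], [-0.05, 0.3, 0, 0, 0, 0], [0, 0, 0.4, 0, 0, 0], [0, 0, 0.6, 0, 0, 0], [0, 0, 0.6, 0, 0, 0]]])

```text
clock: 25.7
eef_pos: [509.6, -230.7, 159.7]
tool_rot: [3.141, 0.003, 0.002]
force: [0.3, 0.1, -6.9]
width: 38.6
```

Request:
apply_moves(series=[[[0, 0, 0.6, 0, 0, 0], [0, 0, 0.6, 0, 0, 0], [0, 0, 0.5, 0, 0, 0], [0, 0, 0.3, 0, 0, 0], [0, 0, 0, 0, 0, 0]]])

```text
clock: 26.32
eef_pos: [508.6, -230.7, 59.6]
tool_rot: [-3.141, 0.005, 0.002]
force: [-1.4, 0.7, -7.3]
width: 38.4
```

Run:
```python
from h import *
s=ctrl.read_state();print(s["clock"],s["eef_pos"],s["tool_rot"],s["width"],s["force"])
P=s["eef_pos"]; im=viewer.get_image("scene");c=viewer.camera_info("scene")
# grey lid blob vs predicted centre of disc top
print("pred",p("scene",(P[0],P[1],P[2]-20.7+20),c))
print([(np.round(np.array(d["location"])*[640,400],1).tolist(),round(d["score"],2)) for d in viewer.find_in("scene","lid")])
print("pred mat",p("scene",(511,-231,6),c))
cv2.imwrite("pics/s12.png",im)
```

```text
26.325 [ 508.55920466 -230.74469335   59.58201728] [-3.14143913e+00  5.08589405e-03  1.78597058e-03] 38.38871401987579 [-1.36734704  0.72154393 -7.2641778 ]
pred [281.88023459 191.20488992]
[([286.3, 197.6], 0.82), ([429.8, 242.4], 0.79), ([360.1, 294.7], 0.61), ([322.9, 153.7], 0.59)]
pred mat [282.27809737 198.78351671]
```

Request:
apply_moves(series=[[[0.03, 0, 0.25, 0, 0.05, 0], [0, 0, 0.2, 0, 0, 0], [0, 0, 0.05, 0, 0, 0], [0, 0, 0.03, 0, 0, 0], [0, 0, 0.03, 0, 0, 0]]])

```text
clock: 27.05
eef_pos: [510.7, -231.4, 32.4]
tool_rot: [3.141, -0.002, 0.001]
force: [0.6, -0.4, -6.5]
width: 38.2
```

Request:
apply_moves(series=[[[0, 0, 0.025, 0, 0, 0], [0, 0, 0.02, 0, 0, 0], [0, 0, 0.02, 0, 0, 0], [0, 0, 0, 0, 0, 0], [0, 0, 0, 0, 0, 0]]])

```text
clock: 27.68
eef_pos: [510.5, -231.3, 29.1]
tool_rot: [3.141, -0.002, 0.001]
force: [0.4, 0.2, -6.9]
width: 38.5
```

Still carried; lower by 1 mm steps until the weight comes off.

Request:
apply_moves(series=[[[0, 0, 0.02, 0, 0, 0], [0, 0, 0.02, 0, 0, 0], [0, 0, 0, 0, 0, 0], [0, 0, 0, 0, 0, 0], [0, 0, 0, 0, 0, 0]]])

```text
clock: 28.3
eef_pos: [510.5, -231.3, 27.1]
tool_rot: [3.141, -0.002, 0.001]
force: [-0.2, -0.5, -6.4]
width: 38.4
```

Request:
apply_moves(series=[[[0, 0, 0.01, 0, 0, 0], [0, 0, 0, 0, 0, 0], [0, 0, 0, 0, 0, 0], [0, 0, 0, 0, 0, 0], [0, 0, 0, 0, 0, 0]]])

```text
clock: 28.92
eef_pos: [510.6, -231.4, 26.8]
tool_rot: [3.141, -0.002, 0.001]
force: [-0.3, -0.0, -1.4]
width: 38.2
```

Request:
apply_moves(series=[[[0, 0, 0.005, 0, 0, 0], [0, 0, 0, 0, 0, 0], [0, 0, 0, 0, 0, 0], [0, 0, 0, 0, 0, 0], [0, 0, 0, 0, 0, 0]]])

```text
clock: 29.55
eef_pos: [510.6, -231.4, 26.7]
tool_rot: [3.141, -0.002, 0.001]
force: [-2.3, 0.8, 6.1]
width: 38.5
```

Request:
apply_moves(series=[[[0, 0, 0, 0, 0, 0], [0, 0, 0, 0, 0, 0], [0, 0, 0, 0, 0, 0], [0, 0, 0, 0, 0, 0], [0, 0, 0, 0, 0, 0]]], claw=1)

```text
clock: 30.18
eef_pos: [510.5, -231.3, 26.3]
tool_rot: [3.141, -0.002, 0.001]
force: [0.4, 0.0, 0.5]
width: 85.4
```

Request:
apply_moves(series=[[[0, 0, -0.2, 0, 0, 0], [0, 0, -0.4, 0, 0, 0], [0, 0, -0.7, 0, 0, 0], [0, 0, -0.9, 0, 0, 0], [0, 0, -0.9, 0, 0, 0]]])

```text
clock: 30.8
eef_pos: [510.0, -231.1, 183.4]
tool_rot: [3.141, -0.002, 0.001]
force: [0.0, 0.2, 1.2]
width: 85.7
```

Request:
apply_moves(series=[[[-0.6, 0.6, -0.5, 0, 0, 0], [-0.6, 0.6, 0, 0, 0, 0], [-0.3, 0.6, 0, 0, 0, 0], [0, 0.6, 0, 0, 0, 0], [0, 0, 0, 0, 0, 0]]])

```text
clock: 31.42
eef_pos: [434.4, -354.1, 207.0]
tool_rot: [3.139, -0.002, -0.003]
force: [0.8, 0.8, -0.2]
width: 84.9
```

Run:
```python
from h import *
s=ctrl.read_state();print(s["clock"],s["eef_pos"],s["width"],s["force"],s["qd"].round(3))
for n in("scene","top"):
    im=viewer.get_image(n);cv2.imwrite(f"pics/{n}13.png",im)
    print(n,"pred lid (z 26)",p(n,(510.5,-231.3,26)),"boss",p(n,(510.5,-231.3,58)))
    for l in("lid","mat","bridge_end","wrench_bar","tip_box","spray_bottle"):
        print(l,[(np.round(np.array(d["location"])*[640,400],1).tolist(),round(d["score"],2)) for d in viewer.find_in(n,l)[:4]])
    # bright grey blob in mat region
    q=p(n,(510.5,-231.3,26)).astype(int);a=im[q[1]-45:q[1]+45,q[0]-45:q[0]+45].astype(int)
    m=((a.min(2)>90)&(a.max(2)-a.min(2)<40)).astype(np.uint8)
    N,lab,st,ce=cv2.connectedComponentsWithStats(m);k=lab[45,45+12]
    print("blob",k,st[k],ce[k]+q-45)
```

```text
31.425 [ 434.4307376  -354.06414176  206.99878716] 84.91280262593348 [ 0.78213878  0.82833099 -0.24970122] [-0.036 -0.009 -0.041  0.038 -0.02   0.002 -0.015]
scene pred lid (z 26) [281.98307965 195.95719583] boss [281.41446218 191.51290193]
lid [([284.5, 198.5], 0.89), ([323.5, 156.2], 0.88), ([431.2, 246.8], 0.64), ([357.7, 293.4], 0.63)]
mat [([283.8, 213.4], 0.71)]
bridge_end [([353.7, 242.7], 0.63), ([397.9, 317.2], 0.54)]
wrench_bar [([357.5, 231.8], 0.91)]
tip_box [([349.3, 226.2], 0.75), ([352.7, 241.7], 0.43)]
spray_bottle [([209.6, 207.1], 0.78)]
blob 2 [ 28  32  37  31 890] [281.70449438 197.09550562]
top pred lid (z 26) [379.51191961 198.11167693] boss [381.25838485 196.47333669]
lid [([399.6, 290.9], 0.84), ([214.4, 182.5], 0.81), ([202.9, 299.8], 0.72), ([381.7, 200.3], 0.67)]
mat [([360.2, 209.4], 0.72)]
bridge_end [([240.8, 196.3], 0.81)]
wrench_bar [([250.5, 196.4], 0.59)]
tip_box [([283.1, 233.3], 0.77)]
spray_bottle [([411.3, 104.9], 0.93)]
blob 2 [  22   23   47   46 1670] [379.01377246 198.45508982]
```

```bash
python3 -c "
from cell import ctrl
print(ctrl.finish_job())"
```

```text
the job is handed in; nothing more can be done
None
```

The steriliser is open and its lid is on the black mat, right way up. I handed the job in at about 31.5 s of the 72 s allowed; no verdict was reported.

**What I did**
- **Pawl lever:** I pushed it over to its loosening stop.
- **Wrench:** I slipped it back clockwise and made one counter-clockwise stroke. I estimate about 6 mm of spindle lift, but I did not measure it directly. The bridge then swung with under 3 N of force, so the foot was clear.
- **Bridge:** I swung it about 1.55 rad aside.
- **Lid:** I gripped it by the boss, lifted it straight up (6.6 N, about 0.67 kg) and lowered it onto the mat in small steps until the weight came off. I then opened the gripper and moved it clear.

**Last checks**
- **Lid position:** the lid's blob was within about 1 pixel of the expected place in both fixed cameras. It is centred on the mat with roughly 30 mm to spare on each side.
- **Lid level:** the tool was within 0.15° of level when I let go, and the force was near zero afterwards.
- **Bystanders:** I only compared the tip box, and it shows in the same place as at the start. Nothing in the forces suggested contact with the others.
- **Small disagreements:** the top and wrist cameras differed by 2 to 4 mm on the nut and lid position, which was within tolerance. My 12 picture views ran out before the lid was gripped, so the grasp, the placing and these last checks rest on numbers, not on looking at the pictures.

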